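# Show the nozzle camera the underside of the printer's nozzle

## Robot

A 6-joint arm with a two-finger parallel gripper is mounted at the origin on the work surface. World frame = base frame: x ahead of the robot, y to its left, z up, the work surface at z = 0. Lengths are in m, angles in rad, forces in N, time in s.
With the tool pointing down it reaches from about 0.35 to 0.975 m from the base axis. Payload 4.9 kg.
Tool frame: the origin (TCP) lies at the very end of the fingers, on their centre line; the grasp point (between the pads) lies 19 mm behind it (ctrl.grasp_offset is the distance from the TCP to the grasp point, in m); z points along the fingers, y is the line along which they close (so a half turn about z gives the same grasp; the last joint's range is limited). The gripper opens to 85 mm and grips with 20 to 120 N. Pads are 22 mm wide; open, the fingers measure 114 mm over their backs; the gripper's body (76 mm by 85 mm) begins 54 mm behind the grasp point. The pads swing forward as they close: fully open they stand 13 mm farther back than shut.
Start: joints at [-1.315, 0.053, 1.613, -0, 1.476, -0.119], TCP at [0.229, -0.582, 0.231] pointing down, gripper open.
Joint ranges: [-3.01, 3.01], [-1.01, 2.22], [0.06, 2.58], [-1.02, 4.17], [0.09, 2.62], [-3.14, 3.14]. Speed limits (rad/s): [2.57, 2.57, 3.14, 3.14, 3.14, 3.14].

## Interface

Orientations are given as a rotation vector (axis times angle).
In Python, from station import ctrl, optics gives the robot as it stands.
- The arm moves only by the shell command python3 -m handwheel 'ROWS' [OPENING] [FORCE]. ROWS is JSON, a list of rows, each an object of numbers: "tx", "ty", "tz": the shift along the tool's x, y, z in mm; "roll": the turn about the tool's z in rad. A call has 1 to 12 rows; each row shifts and turns the commanded pose from where the row before left it, along the tool's axes as they then stand; what a row does not reach is not made up. A row lasts 1/12 s, in which the tool goes at most 41.7 mm and 7.16 degrees, less where a joint would pass 70% of its speed; a pose out of reach is approached as far as the arm can. A call with a gripper value outside its range is refused whole. OPENING is the finger opening in mm, from 0 to 85.4, set as the call begins (- or left out, the last holds). The fingers move at their own pace and stop on an object; FORCE is the grip in N (left out, the last holds). Time passes only in rows, so rows that do not move let the fingers close. It gives the time, the measured TCP pose, the force, the opening and the grip force at its end, in the units of the state.
- ctrl.get_obs(): the state, without advancing time (a new reading comes with each control period).
- optics.get_image(name): name is "scene" or "top" or "wrist"; returns (picture, depth): 384x512x3 uint8, red, green, blue; 384x512 float32, m along the optical axis (not along the pixel's ray), 0 where there is no reading.
- optics.camera_params(name): a dict with "mtx" (3x3 intrinsics, pixels), "extrinsics" (4x4, takes a point from camera to world coordinates); the wrist camera has in their place "tool_from_camera" (4x4, takes a point from camera to tool coordinates, whose origin is the TCP and whose axes are the flange's). Camera axes: x right, y down, z forward; pixel columns grow to the right and rows downward; lengths in m; the calibration is good to about 2 mm. A picture is of the moment at which its call begins: read the wrist's pose just before it. camera_params takes no time and is no camera call.
- ctrl.finish_job(): hands the job in; it is judged then, once.
The state is a dict: "t": time; "q": joint angles; "dq": joint speeds; "effort": joint torques, N m; "tool_pos": TCP position; "tool_rot": TCP orientation; "contact_force": force on the tool from outside, world axes, zero at the start; "wrist_torque": the same for the moment, N m; "opening": finger opening in m; "grip_force": force on a finger pad.
Only numpy, scipy, OpenCV 4.12 (cv2) and the standard library are available. Lean on these libraries where they do the work, as an engineer would, in place of code of your own. Each camera call takes 0.05 s, during which the arm holds its last target. There are 200 camera calls.

## Task

Before the next print, check the nozzle for stuck plastic: pick up the inspection mirror by its handle and hold it, glass up, straight below the nozzle (about 45 mm down), angled so that the little camera on the toolhead's side arm sees the nozzle tip reflected in the middle of the mirror. Keep it still like that for a couple of seconds and finish while still holding it there; nothing is put down or let go. Do not bump the printer, and leave everything else on the bench and on the print bed where it is.

Things in the scene. Friction and masses are not known exactly. Their poses are not given: they have to be found in the camera images.
- mirror: Rigid inspection mirror, 250 long, 90 g, flat on the bench, glass up, one of three hand tools right of the printer. Ribbed aluminium handle 120 x 18 wide x 14 high, steel rod 5 thick and 80 long, round steel head 50 across, 5 thick. Origin: underside of the handle's middle; x along the handle to the head (handle x -60 to 60, head's middle at 165), z = the glass's outward normal.
- mirror_face (a point): Middle of the mirror's glass (45 mm across), 165 mm ahead of the mirror's origin and 5 mm above its underside; same axes as the mirror (z = outward normal of the glass).
- nozzle (a point): Tip of the brass nozzle under the toolhead, 215 to 255 mm above the bench, 120 to 160 above the print bed. Toolhead axes: x to the printer's back, y to its left (towards the tower), z up. The toolhead's shroud is 50 wide (y), reaches 25 mm in front of the nozzle (-x) and begins 19 mm above the tip.
- lens (a point): Front of the lens of the small camera on the toolhead's side arm: in toolhead axes 20 mm in front of the nozzle tip (-x), 100 to its right (-y), 20 above it. It looks at the space below the nozzle and sees the tip by reflection when the glass's normal bisects the directions from the glass to lens and to tip.
- toolhead: Toolhead of the printer, on the beam's front, fixed: light shroud with a round fan in front, the nozzle below, the camera on its arm at the right. Origin at the nozzle tip, axes as nozzle. The black block on top of the shroud ends 118 mm above the tip, the thin white inlet pipe on it 138 mm; the white camera arm's top lies 50 mm above the tip; the camera is a grey 24 mm box.
- beam: Horizontal aluminium beam carrying the toolhead, 345 mm long, 32 high, fixed. Origin at its middle, 55 mm behind the nozzle and 62 mm above the tip (its top face 78); y along it, the tower at its +y end; the nozzle is up to 30 mm either way along y from it.
- printer: The small desktop printer: light base 290 deep x 160 wide x 68 high, dark print bed 190 x 190 with its top at 94 mm, a tower 380 mm tall at the left (+y) rear. Fixed. Origin: underside of the base's middle, below the bed's middle; x to the printer's back, front towards the robot.
- bracket: Small printed angle bracket, 34 x 30 x 43 mm high, standing loose on the left rear part of the print bed. Origin under its middle. To be left alone.
- scraper: Print scraper with a dark handle 110 x 26 x 22 mm and a flat steel blade 44 wide, 205 mm long in all; one of the three hand tools. Origin under the handle's middle, x towards the blade. To be left alone.
- brush: Brass-bristled wooden brush, 215 x 18 x 32 mm, bristles up; one of the three hand tools. Origin under the handle's middle, x towards the bristles. To be left alone.
- spool: Filament spool lying flat, 200 across x 64 high, left of the robot's front. Origin under its middle. To be left alone.
- bottle: White bottle, 68 across x 190 high, left of the printer. Origin under its middle. To be left alone.
- vase: Printed vase, about 68 across x 115 high, right of the printer's back. Origin under its middle. To be left alone.
- tray: Grey tray with compartments, 150 x 110 x 28 mm high, right of the hand tools. Origin under its middle. To be left alone.
- cross0 (a point): Point in the air on the straight line from nozzle tip to lens: with the mirror 35 mm below the tip and rightly angled, the normal from the glass's middle passes through it.
- cross1 (a point): Point in the air on the straight line from nozzle tip to lens: with the mirror 45 mm below the tip and rightly angled, the normal from the glass's middle passes through it.
- cross2 (a point): Point in the air on the straight line from nozzle tip to lens: with the mirror 55 mm below the tip and rightly angled, the normal from the glass's middle passes through it.

How it is judged:
On the way, in this order (a step that is already met when the one before it is completed fails the run):
1. the mirror is picked up by its handle, clear of the bench (height (world z) of mirror_face above 0.05 m and contact force between the fingers and mirror above 1 N and x of the grasp point in the frame of mirror between -0.065 and 0.065 m), for 0.2 s.
2. the camera sees the nozzle tip in the middle of the mirror, held still there for 1.5 s (horizontal distance between mirror_face and nozzle below 0.015 m and z of nozzle in the frame of mirror_face above 0.02 m and ((z of mirror_face in the frame of nozzle between -0.041 and -0.03 m and x of cross0 in the frame of mirror_face between -0.01 and 0.01 m and y of cross0 in the frame of mirror_face between -0.01 and 0.01 m) or (z of mirror_face in the frame of nozzle between -0.051 and -0.039 m and x of cross1 in the frame of mirror_face between -0.01 and 0.01 m and y of cross1 in the frame of mirror_face between -0.01 and 0.01 m) or (z of mirror_face in the frame of nozzle between -0.06 and -0.049 m and x of cross2 in the frame of mirror_face between -0.01 and 0.01 m and y of cross2 in the frame of mirror_face between -0.01 and 0.01 m)) and contact force between the fingers and mirror above 1 N and x of the grasp point in the frame of mirror between -0.065 and 0.065 m and contact force between mirror and bracket below 0.2 N and contact force between mirror and printer below 0.2 N and contact force between mirror and beam below 0.2 N and contact force between mirror and toolhead below 0.2 N and linear speed of mirror below 0.03 m/s and angular speed of mirror below 0.25 rad/s), for 1.5 s.
At the end, for the whole second after the job is handed in: Held by its handle, touching nothing else, the mirror is still; the glass's middle is within 15 mm sideways of the nozzle tip and 30 to 60 mm below it; the line lens - mirror - tip meets the glass within 10 mm of its middle, along and across the handle (about 9 degrees of angle) (all of step 2); the arm keeps its last pose, push and grip.
It fails at once if the printer is bumped (by the mirror or the robot, over 2 N) (contact force between any of mirror, the arm, the fingers and printer above 2 N or contact force between any of mirror, the arm, the fingers and beam above 2 N or contact force between any of mirror, the arm, the fingers and toolhead above 2 N).
It fails at once if another thing is pushed away (over 25 mm) or knocked over (distance of any of scraper, brush, spool, bottle, vase, tray, bracket from where it was at the start of the episode above 0.025 m or angle between any of scraper, brush, spool, bottle, vase, tray, bracket's own z axis and vertical above 0.5 rad).
It also fails if it takes over 40 s, if anything falls off the work surface, if the arm or the gripper's body presses on something with over 40 N, if the wrist force passes 120 N, or if a joint passes its speed limit or range.

## Working session

There is one attempt and no reset: what is moved stays moved. The work goes in short steps, Python scripts to look and compute and a shell command to move; the robot and the scene stay as the last step left them, time stands still between calls to the robot, and variables do not carry over. Pictures are saved under pics/ and viewed, at most 10 in all, crops included, and the job is handed in when it is done.

```bash
ls; mkdir -p pics
python3 - <<'E'
from station import ctrl, optics
import cv2, numpy as np
o=ctrl.get_obs(); print(o['t'],o['tool_pos'],o['tool_rot'],o['opening'],ctrl.grasp_offset)
for n in ['scene','top','wrist']:
    im,d=optics.get_image(n); cv2.imwrite(f'pics/{n}0.png',im[:,:,::-1]); np.save(f'pics/{n}0.npy',d)
    print(n,{k:np.round(v,4).tolist() for k,v in optics.camera_params(n).items() if hasattr(v,'shape') or isinstance(v,list)})
E
```

```text
pics
0.0 [ 0.22864794 -0.58099646  0.23008217] [-3.08455200e+00 -5.84937857e-01  2.33790724e-04] 0.0856595188448357 0.0187
scene {'mtx': [[423.6285, 0.0, 257.2702], [0.0, 423.6285, 194.8833], [0.0, 0.0, 1.0]], 'extrinsics': [[-0.4097, 0.4888, -0.7702, 1.5007], [0.912, 0.2367, -0.3349, 0.4035], [0.0186, -0.8397, -0.5428, 0.8898], [0.0, 0.0, 0.0, 1.0]]}
top {'mtx': [[404.5033, 0.0, 255.1303], [0.0, 404.5033, 192.9592], [0.0, 0.0, 1.0]], 'extrinsics': [[0.0131, -0.9731, 0.23, 0.218], [-0.9999, -0.013, 0.0023, -0.0142], [0.0008, -0.23, -0.9732, 1.5525], [0.0, 0.0, 0.0, 1.0]]}
wrist {'mtx': [[276.4969, 0.0, 255.9089], [0.0, 276.4969, 190.6291], [0.0, 0.0, 1.0]], 'tool_from_camera': [[0.0009, -0.9482, -0.3177, 0.0817], [1.0, 0.0012, -0.0008, -0.0014], [0.0011, -0.3177, 0.9482, -0.1416], [0.0, 0.0, 0.0, 1.0]]}
```

Run:
```python
import cv2, numpy as np
a=[cv2.imread(f'pics/{n}0.png') for n in ['top','scene']]
cv2.imwrite('pics/v1.png',cv2.resize(a[0],(800,600),interpolation=cv2.INTER_CUBIC))
cv2.imwrite('pics/v2.png',cv2.resize(a[1],(800,600),interpolation=cv2.INTER_CUBIC))
```

```text
(no output)
```

View pics/v1.png

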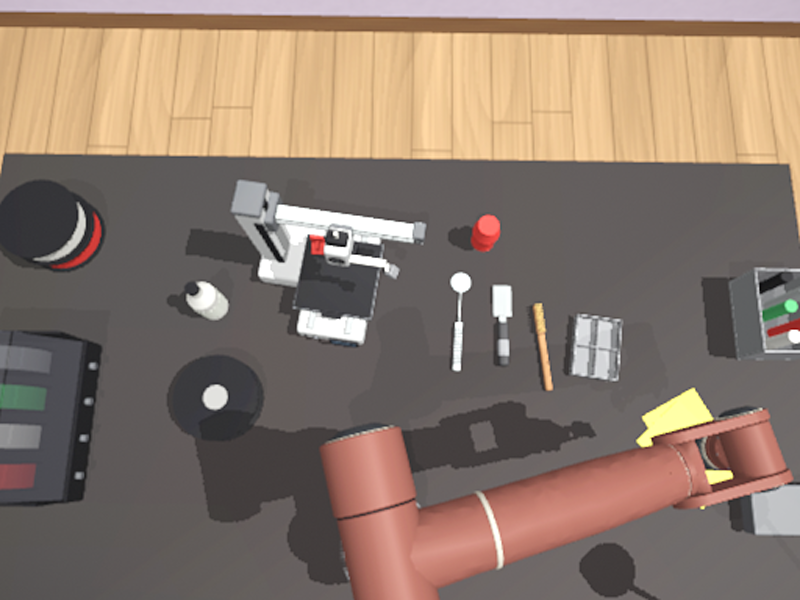

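View pics/v2.png

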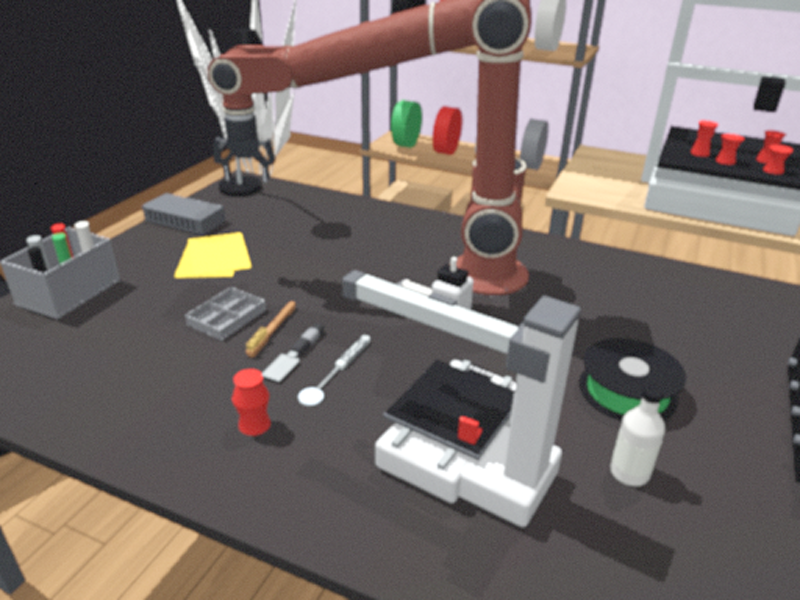

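The top view shows the mirror (head (460,283), handle rear end (456,370)), the toolhead at (338,245) with its camera at (392,271), and the spool at (215,397). In the scene view the mirror head is at (311,396) and the handle's rear end at (368,340). Next I'll take enlarged crops.

Run:
```python
import cv2
a=cv2.imread('pics/top0.png'); b=cv2.imread('pics/scene0.png')
c=a[110:245,140:320]; cv2.imwrite('pics/c1.png',cv2.resize(c,None,fx=4.4,fy=4.4,interpolation=cv2.INTER_CUBIC))
c=b[145:265,180:340]; cv2.imwrite('pics/c2.png',cv2.resize(c,None,fx=5,fy=5,interpolation=cv2.INTER_CUBIC))
```

```text
(no output)
```

View pics/c1.png

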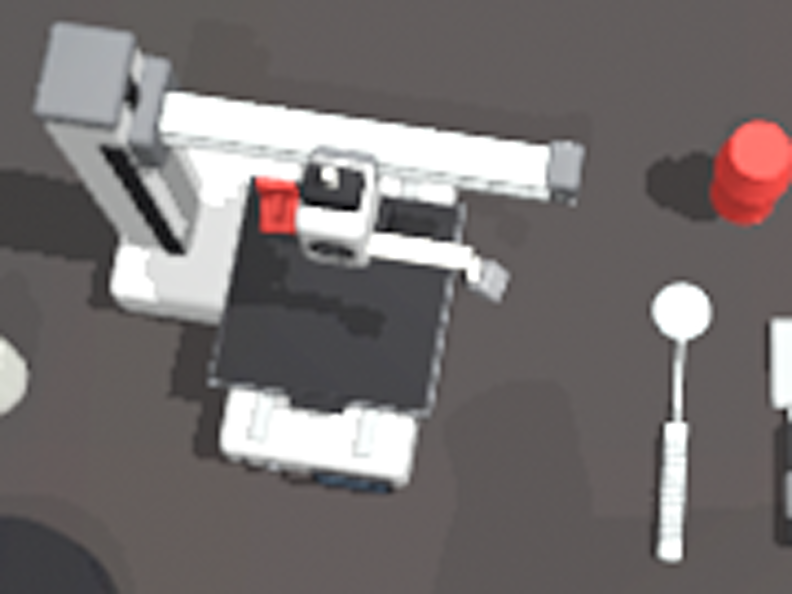

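View pics/c2.png

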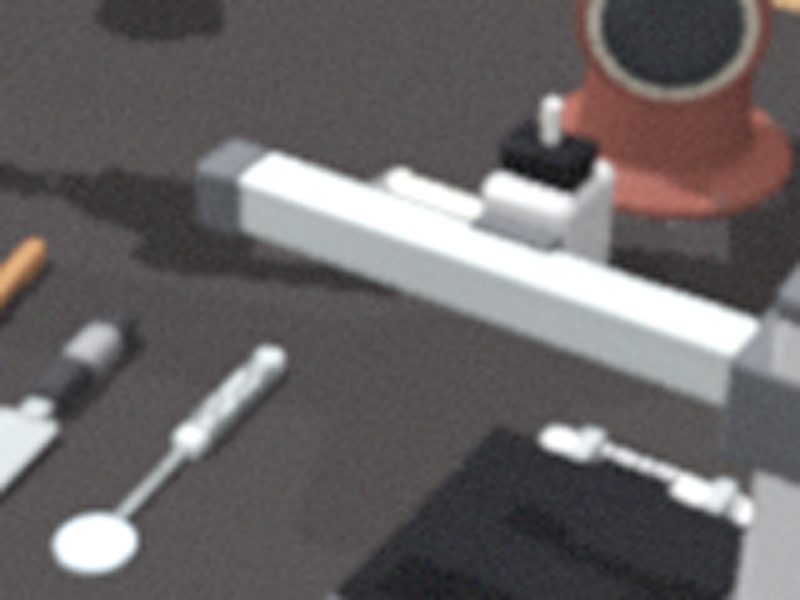

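Crops: in the top crop the mirror head is at (682,311), the handle runs from (677,424) to (670,558), and the pipe is at (328,172) with the camera box at (492,278). In the scene crop the head is at (95,543), the handle runs from (190,440) to (270,357), and the pipe tip is at (553,100). The printer is yawed by about −7°. I'll triangulate these points and use the depth clouds for the beam and arm.

```bash
cat > h.py <<'E'
import numpy as np, cv2
from station import optics
P={n:optics.camera_params(n) for n in ['top','scene']}
def proj(n):
    E=np.linalg.inv(np.array(P[n]['extrinsics'])); return np.array(P[n]['mtx'])@E[:3]
def tri(pt,ps):
    X=cv2.triangulatePoints(proj('top'),proj('scene'),np.array(pt,float).reshape(2,1),np.array(ps,float).reshape(2,1)); return (X[:3]/X[3]).ravel()
def cloud(n,d,T=None):
    K=np.array(P[n]['mtx']) ; E=np.array(P[n]['extrinsics']) if T is None else T
    v,u=np.mgrid[:384,:512]; p=np.stack([(u-K[0,2])/K[0,0]*d,(v-K[1,2])/K[1,1]*d,d],-1)
    w=p@E[:3,:3].T+E[:3,3]; w[d==0]=np.nan; return w
E
python3 - <<'E'
from h import *
t=lambda u,v:(140+u/4.4-.4,110+v/4.4-.4)
s=lambda u,v:(180+u/5-.4,145+v/5-.4)
for n,a,b in [('head',(682,311),(95,543)),('hfront',(677,424),(190,440)),('hrear',(670,558),(272,355)),('pipe',(327,168),(553,100))]:
    print(n,tri(t(*a),s(*b)).round(4))
C={}
for n in P:
    d=np.load(f'pics/{n}0.npy'); C[n]=cloud(n,d)
    w=C[n].reshape(-1,3); m=(w[:,0]>.5)&(w[:,0]<1.05)&(w[:,1]>-.2)&(w[:,1]<.35)&(w[:,2]>.08)
    h,e=np.histogram(w[m,2],np.arange(.08,.5,.008)); print(n,[(round(float(b),3),int(c)) for b,c in zip(e,h) if c>12])
w=C['top']
T=np.load('pics/top0.npy')
for nm,q in [('pipe',(327,175)),('shroudtop',(330,215)),('arm',(420,247)),('cam',(492,275)),('beamR',(500,150)),('beamL',(220,115)),('bed',(320,350)),('base',(320,450)),('head',(682,311)),('handle',(673,490)),('spool',(20,570))]:
    c,r=[int(round(x)) for x in t(*q)]; print(nm,w[r,c].round(4))
# spool circle
W=w.reshape(-1,3); m=(W[:,0]>.2)&(W[:,0]<.7)&(W[:,1]>.1)&(W[:,1]<.6)&(abs(W[:,2]-.064)<.008)
(c,r)=cv2.minEnclosingCircle(W[m,:2].astype(np.float32)); print('spool',c,r,m.sum(),np.median(W[m],0),W[m].min(0),W[m].max(0))
E
```

```text
head [ 0.6375 -0.1674  0.0071]
hfront [ 0.5309 -0.1593  0.0173]
hrear [ 0.4142 -0.1549  0.0122]
pipe [0.6321 0.1137 0.3906]
top [(0.08, 132), (0.088, 1174), (0.096, 839), (0.104, 37), (0.112, 26), (0.12, 28), (0.128, 30), (0.136, 31), (0.144, 18), (0.152, 18), (0.16, 16), (0.168, 22), (0.176, 13), (0.184, 20), (0.192, 20), (0.2, 14), (0.208, 18), (0.216, 15), (0.232, 19), (0.24, 13), (0.264, 17), (0.272, 31), (0.28, 44), (0.288, 107), (0.296, 141), (0.304, 90), (0.312, 194), (0.32, 610), (0.328, 392), (0.336, 188), (0.344, 106), (0.352, 48), (0.36, 113), (0.368, 66), (0.376, 313), (0.384, 111)]
scene [(0.08, 310), (0.088, 1843), (0.096, 1240), (0.104, 93), (0.112, 95), (0.12, 96), (0.128, 97), (0.136, 98), (0.144, 72), (0.152, 71), (0.16, 69), (0.168, 78), (0.176, 68), (0.184, 71), (0.192, 78), (0.2, 75), (0.208, 81), (0.216, 80), (0.224, 75), (0.232, 84), (0.24, 83), (0.248, 78), (0.256, 86), (0.264, 86), (0.272, 87), (0.28, 86), (0.288, 162), (0.296, 461), (0.304, 412), (0.312, 426), (0.32, 949), (0.328, 464), (0.336, 271), (0.344, 185), (0.352, 167), (0.36, 202), (0.368, 119), (0.376, 521), (0.384, 24)]
pipe [0.6285 0.1152 0.3884]
shroudtop [0.6146 0.1159 0.3434]
arm [0.6029 0.055  0.2991]
cam [0.5861 0.0031 0.29  ]
beamR [ 0.6681 -0.0024  0.3286]
beamL [0.695  0.2016 0.3225]
bed [0.5757 0.1496 0.0936]
base [0.4935 0.1491 0.0689]
head [ 0.6386 -0.1678  0.0046]
handle [ 0.4711 -0.1568  0.0233]
spool [0.3894 0.3943 0.0705]
spool (0.4759865403175354, 0.3454672396183014) 0.2537155747413635 2996 [0.35969455 0.39209894 0.06609664] [0.23855715 0.10024556 0.05606499] [0.69981186 0.51330742 0.07199415]
```

Run:
```python
from h import *
for n in P:
    W=cloud(n,np.load(f'pics/{n}0.npy')).reshape(-1,3)
    im=cv2.imread(f'pics/{n}0.png').reshape(-1,3).astype(int)
    m=(W[:,0]>.62)&(W[:,0]<.76)&(W[:,1]>-.1)&(W[:,1]<.26)&(W[:,2]>.317)&(W[:,2]<.335)
    m&=~((W[:,0]<.66)&(W[:,1]>.06))
    r=cv2.minAreaRect(W[m,:2].astype(np.float32)); vx,vy,x0,y0=cv2.fitLine(W[m,:2].astype(np.float32),cv2.DIST_HUBER,0,.005,.01).ravel()
    print(n,'beam',r,m.sum(),'line dir',np.degrees(np.arctan2(vx,vy)).round(2),'at',x0,y0,'z',np.median(W[m,2]))
    psi=np.arctan2(-vx*np.sign(vy),abs(vy)) # printer yaw: y axis dir = (-sin,cos)
    R=np.array([[np.cos(psi),np.sin(psi)],[-np.sin(psi),np.cos(psi)]])
    def ext(name,lo,hi,cx,cy,rad):
        k=(W[:,2]>lo)&(W[:,2]<hi)&(np.hypot(W[:,0]-cx,W[:,1]-cy)<rad)
        q=W[k,:2]@R.T; print('  ',name,k.sum(),'printer-x pct',np.percentile(q[:,0],[1,50,99]).round(4),'y',np.percentile(q[:,1],[1,50,99]).round(4),'z',np.median(W[k,2]).round(4))
    ext('beam',.317,.335,.67,.05,.05)
    ext('blacktop',.355,.376,.62,.11,.05)
    ext('top376',.36,.376,.62,.11,.05)
    ext('pipe',.38,.40,.62,.11,.05)
    ext('shroud',.335,.352,.61,.115,.05)
    ext('arm',.293,.304,.605,.055,.03)
    ext('cam',.262,.30,.583,.0,.022)
    print('  psi',psi)
W=cloud('top',np.load('pics/top0.npy')).reshape(-1,3)
m=(W[:,0]>.2)&(W[:,0]<.5)&(W[:,1]>.1)&(W[:,1]<.55)&(abs(W[:,2]-.064)<.01)
print(cv2.fitEllipse(cv2.convexHull(W[m,:2].astype(np.float32))),np.percentile(W[m],[1,99],axis=0))
```

```text
top beam ((0.6860336661338806, 0.09786754101514816), (0.3252187669277191, 0.06725527346134186), 84.76057434082031) 960 line dir 7.59 at 0.6755766 0.09263066 z 0.3268640616303894
   beam 306 printer-x pct [0.6255 0.657  0.6735] y [0.09   0.1385 0.1859] z 0.3265
   blacktop 132 printer-x pct [0.5947 0.607  0.6241] y [0.1734 0.1923 0.2164] z 0.3658
   top376 124 printer-x pct [0.5947 0.6073 0.6242] y [0.1739 0.1934 0.2164] z 0.3661
   pipe 6 printer-x pct [0.6071 0.6091 0.6119] y [0.1918 0.1948 0.1979] z 0.387
   shroud 131 printer-x pct [0.5789 0.5907 0.6352] y [0.1704 0.1911 0.2186] z 0.3443
   arm 90 printer-x pct [0.5826 0.5903 0.5987] y [0.1055 0.1353 0.1641] z 0.298
   cam 67 printer-x pct [0.5675 0.5788 0.5907] y [0.0694 0.0821 0.0972] z 0.2896
  psi -0.1325068
scene beam ((0.6803150177001953, 0.10072816908359528), (0.3328205347061157, 0.05388412997126579), 78.83908081054688) 1260 line dir 9.29 at 0.6762497 0.051737305 z 0.32662289147801465
   beam 372 printer-x pct [0.628  0.6583 0.669 ] y [0.11   0.1618 0.2055] z 0.3267
   blacktop 170 printer-x pct [0.5905 0.6115 0.6179] y [0.1915 0.2149 0.2332] z 0.3658
   top376 132 printer-x pct [0.5904 0.6068 0.6176] y [0.1914 0.2143 0.2328] z 0.3665
   pipe 10 printer-x pct [0.5973 0.6026 0.6056] y [0.207  0.2115 0.2138] z 0.3851
   shroud 191 printer-x pct [0.5768 0.6202 0.6297] y [0.19   0.2226 0.2366] z 0.3438
   arm 65 printer-x pct [0.5754 0.5876 0.5934] y [0.1225 0.142  0.1632] z 0.2987
   cam 25 printer-x pct [0.5714 0.5815 0.5875] y [0.093  0.1035 0.1131] z 0.293
  psi -0.16212413
((0.3729216754436493, 0.28973472118377686), (0.23706616461277008, 0.4835992753505707), 15.567001342773438) [[0.24542084 0.11505751 0.0569346 ]
 [0.49675062 0.50653498 0.07282053]]
```

```bash
python3 -m handwheel '[{"roll":0.108},{"roll":0.108},{"roll":0.108},{"roll":0.107},{"ty":-30},{"ty":-40},{"ty":-40},{"ty":-40},{"ty":-40},{"ty":-40},{"ty":-40},{"ty":-40}]' 50 60
python3 -m handwheel '[{"ty":-40},{"ty":-40},{"ty":-30},{"ty":-15,"tx":30},{"tx":40},{"tx":40},{"tx":40},{"tx":26},{},{}]'
python3 - <<'E'
from h import *
from station import ctrl
from scipy.spatial.transform import Rotation as Ro
o=ctrl.get_obs(); im,d=optics.get_image('wrist'); cv2.imwrite('pics/w1.png',im[:,:,::-1])
P['wrist']=optics.camera_params('wrist')
T=np.eye(4);T[:3,:3]=Ro.from_rotvec(o['tool_rot']).as_matrix();T[:3,3]=o['tool_pos']
w=cloud('wrist',d,T@np.array(P['wrist']['tool_from_camera']))
print(o['t'],o['tool_pos'],T[:3,0],o['q'])
W=w.reshape(-1,3); g=im.reshape(-1,3).astype(int).mean(1)
m=(g>110)&(W[:,2]<.03)&(W[:,2]>-.01)&(abs(W[:,1]+.16)<.04)
q=W[m]; print(m.sum(),q.min(0),q.max(0))
for a in np.arange(.40,.56,.02):
    k=abs(q[:,0]-a)<.01
    if k.sum()>5: print(a.round(2),k.sum(),np.percentile(q[k,1],[2,50,98]).round(4),np.percentile(q[k,2],90).round(4))
E
```

```text
0.15 [ 0.2286722  -0.58110683  0.23030766] [9.30587824e-01 3.66068650e-01 2.13200048e-04] [-1.31500150e+00  5.32170426e-02  1.61402958e+00  1.20411815e-05
  1.47604180e+00 -1.18987418e-01]$[0]: bad value
$[0]: bad value
Traceback (most recent call last):
ValueError: zero-size array to reduction operation minimum which has no identity
```

View pics/w1.png

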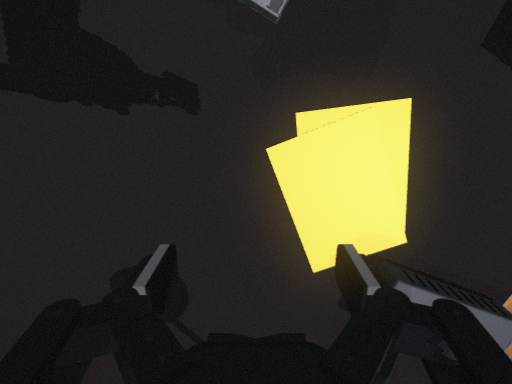

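The call was refused, and this wrist view shows only the yellow notes at (340,180) from the start pose. Perhaps each row needs every key, so I'll test that.

```bash
python3 -m handwheel '[{"tx":0,"ty":0,"tz":0,"roll":0.108}]' 50 60; python3 -m handwheel --help | head -20
```

```text
t: 0.28
tool_pos: [0.2287, -0.5814, 0.2308]
tool_rot: [-3.113, -0.415, 0.0]
contact_force: [-0.1, 0.0, -0.1]
opening: 0.0756
grip_force: 0.0invalid input: not JSON, or not a number
```

```bash
python3 -m handwheel '[{"tx":0,"ty":0,"tz":0,"roll":0.108},{"tx":0,"ty":0,"tz":0,"roll":0.108},{"tx":0,"ty":0,"tz":0,"roll":0.107},{"tx":0,"ty":-20,"tz":0,"roll":0},{"tx":0,"ty":-40,"tz":0,"roll":0},{"tx":0,"ty":-40,"tz":0,"roll":0},{"tx":0,"ty":-40,"tz":0,"roll":0},{"tx":0,"ty":-40,"tz":0,"roll":0},{"tx":0,"ty":-40,"tz":0,"roll":0},{"tx":0,"ty":-40,"tz":0,"roll":0},{"tx":0,"ty":-40,"tz":0,"roll":0},{"tx":0,"ty":-40,"tz":0,"roll":0}]' 50 60
python3 -m handwheel '[{"tx":0,"ty":-40,"tz":0,"roll":0},{"tx":0,"ty":-35,"tz":0,"roll":0},{"tx":20,"ty":-20,"tz":0,"roll":0},{"tx":36,"ty":0,"tz":0,"roll":0},{"tx":40,"ty":0,"tz":0,"roll":0},{"tx":40,"ty":0,"tz":0,"roll":0},{"tx":40,"ty":0,"tz":0,"roll":0},{"tx":0,"ty":0,"tz":0,"roll":0},{"tx":0,"ty":0,"tz":0,"roll":0},{"tx":0,"ty":0,"tz":0,"roll":0}]'
cat > wl.py <<'E'
from h import *
from station import ctrl
from scipy.spatial.transform import Rotation as Ro
def look(f):
    o=ctrl.get_obs(); im,d=optics.get_image('wrist'); cv2.imwrite(f,im[:,:,::-1])
    P['wrist']=optics.camera_params('wrist')
    T=np.eye(4);T[:3,:3]=Ro.from_rotvec(o['tool_rot']).as_matrix();T[:3,3]=o['tool_pos']
    w=cloud('wrist',d,T@np.array(P['wrist']['tool_from_camera']))
    print(o['t'],o['tool_pos'].round(4),'yaw',np.degrees(np.arctan2(T[1,0],T[0,0])).round(2),'q',np.round(o['q'],2),'F',np.round(o['contact_force'],1),'op',o['opening'],o['grip_force'])
    return im,w,T
E
python3 - <<'E'
from wl import *
im,w,T=look('pics/w2.png')
W=w.reshape(-1,3); g=im.reshape(-1,3).astype(int).mean(1)
m=(g>90)&(W[:,2]<.03)&(W[:,2]>-.01)&(abs(W[:,1]+.16)<.04)
q=W[m]; print(m.sum())
for a in np.arange(.38,.66,.02):
    k=abs(q[:,0]-a)<.01
    if k.sum()>5: print(a.round(2),k.sum(),np.percentile(q[k,1],[2,50,98]).round(4),np.percentile(q[k,2],[50,90]).round(4),q[k,0].min())
E
```

```text
t: 1.28
tool_pos: [0.2475, -0.2403, 0.2309]
tool_rot: [-3.14, 0.09, -0.0]
contact_force: [0.3, 0.3, 1.1]
opening: 0.0502
grip_force: 0.0
t: 2.12
tool_pos: [0.4286, -0.157, 0.2308]
tool_rot: [-3.14, 0.088, 0.002]
contact_force: [0.0, 0.7, 0.1]
opening: 0.0502
grip_force: 0.0
2.1167 [ 0.4286 -0.157   0.2308] yaw -3.2 q [-0.51 -0.37  1.99 -0.    1.52  1.11] F [0.  0.7 0.1] op 0.05021424542311081 0.0
6434
0.38 52 [-0.194  -0.1563 -0.1292] [-0.0009 -0.    ] 0.3724738565494174
0.4 320 [-0.196  -0.1611 -0.1244] [-0.0009 -0.    ] 0.3901507557830907
0.42 567 [-0.1963 -0.1632 -0.1239] [-0.0007  0.013 ] 0.4100438310728471
0.44 709 [-0.198  -0.1639 -0.1233] [-0.0006  0.0135] 0.4300295750619131
0.46 706 [-0.1984 -0.1667 -0.1287] [-0.0005  0.0133] 0.4500368738362087
0.48 644 [-0.1988 -0.1717 -0.1369] [-0.0005  0.0136] 0.47001345169775866
0.5 639 [-0.1981 -0.1724 -0.149 ] [-0.0003  0.0137] 0.4900077242726451
0.52 536 [-0.1985 -0.1692 -0.1507] [0.0005 0.0136] 0.5100241376029059
0.54 209 [-0.1964 -0.1659 -0.1523] [-0.0007  0.0089] 0.5300318634276135
0.56 178 [-0.1962 -0.165  -0.1592] [0.     0.0078] 0.5500678314848414
0.58 443 [-0.1976 -0.1722 -0.1454] [-0.0008  0.0062] 0.5701166150854264
0.6 1006 [-0.1986 -0.1683 -0.1296] [-0.0008  0.0012] 0.5900056103263817
0.62 423 [-0.1979 -0.1574 -0.1271] [-0.0008  0.0043] 0.6100091110313592
```

View pics/w2.png

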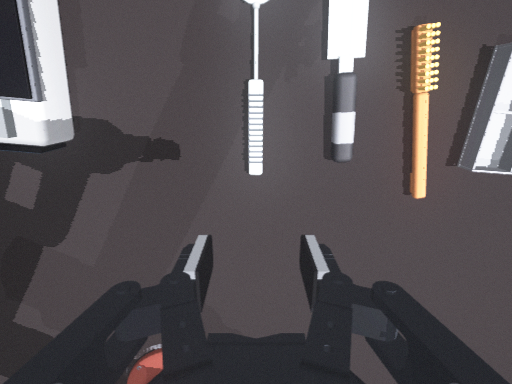

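The wrist view shows the mirror handle centred on the tool's axis (column 256, rows 82–172), so the grasp will fall at about x = −45 in the mirror's frame. I'll descend and grip.

```bash
python3 -m handwheel '[{"tx":0,"ty":0,"tz":40,"roll":0},{"tx":0,"ty":0,"tz":40,"roll":0},{"tx":0,"ty":0,"tz":40,"roll":0},{"tx":0,"ty":0,"tz":40,"roll":0},{"tx":0,"ty":0,"tz":30,"roll":0},{"tx":0,"ty":0,"tz":20,"roll":0},{"tx":0,"ty":0,"tz":15.5,"roll":0},{"tx":0,"ty":0,"tz":0,"roll":0},{"tx":0,"ty":0,"tz":0,"roll":0}]' 50 60
python3 -m handwheel '[{"tx":0,"ty":0,"tz":0,"roll":0},{"tx":0,"ty":0,"tz":0,"roll":0},{"tx":0,"ty":0,"tz":0,"roll":0},{"tx":0,"ty":0,"tz":0,"roll":0},{"tx":0,"ty":0,"tz":0,"roll":0},{"tx":0,"ty":0,"tz":0,"roll":0},{"tx":0,"ty":0,"tz":0,"roll":0},{"tx":0,"ty":0,"tz":0,"roll":0}]' 10 60
```

```text
t: 2.92
tool_pos: [0.4282, -0.1573, 0.0064]
tool_rot: [3.14, -0.09, 0.001]
contact_force: [-0.3, -0.6, -0.2]
opening: 0.0503
grip_force: 0.0
t: 3.58
tool_pos: [0.4304, -0.1581, 0.0081]
tool_rot: [3.139, -0.088, 0.004]
contact_force: [-2.2, 0.9, 7.5]
opening: 0.0156
grip_force: 58.9
```

```bash
python3 -m handwheel '[{"tx":0,"ty":0,"tz":-8,"roll":0},{"tx":0,"ty":0,"tz":-20,"roll":0},{"tx":0,"ty":0,"tz":-30,"roll":0},{"tx":0,"ty":0,"tz":-35,"roll":0},{"tx":0,"ty":0,"tz":-35,"roll":0},{"tx":0,"ty":0,"tz":-35,"roll":0},{"tx":0,"ty":0,"tz":-20,"roll":0},{"tx":0,"ty":0,"tz":-10,"roll":0},{"tx":0,"ty":0,"tz":0,"roll":0},{"tx":0,"ty":0,"tz":0,"roll":0},{"tx":0,"ty":0,"tz":0,"roll":0},{"tx":0,"ty":0,"tz":0,"roll":0}]'
python3 - <<'E'
from wl import *
im,w,T=look('pics/w3.png')
a,_=optics.get_image('scene'); 
c=np.vstack([cv2.resize(a[140:290,100:356],(512,300)),cv2.resize(im,(399,299))[:, :]]) if 0 else np.hstack([cv2.resize(a[120:320,90:330],(480,400)),cv2.resize(im,(320,240),interpolation=cv2.INTER_AREA).copy() if 0 else cv2.copyMakeBorder(cv2.resize(im,(320,240)),0,160,0,0,0)])
cv2.imwrite('pics/v5.png',c[:,:,::-1])
Ti=np.linalg.inv(T); q=w.reshape(-1,3)@Ti[:3,:3].T+Ti[:3,3]
m=(abs(q[:,1])<.008)&(q[:,0]>.02)&(q[:,2]<.12)
for x in np.arange(.02,.24,.02):
    k=m&(abs(q[:,0]-x)<.008)
    if k.sum(): print(x.round(2),k.sum(),np.percentile(q[k,2],[5,50]).round(4))
E
```

```text
t: 4.58
tool_pos: [0.4277, -0.1565, 0.1962]
tool_rot: [-3.138, 0.088, 0.006]
contact_force: [-0.3, -0.4, -1.6]
opening: 0.0159
grip_force: 58.8
4.5833 [ 0.4277 -0.1565  0.1962] yaw -3.22 q [-0.51 -0.35  2.03 -0.    1.46  1.11] F [-0.3 -0.4 -1.6] op 0.01587285871382908 58.832430839538574
0.02 403 [-0.0057 -0.0047]
0.04 865 [-0.0056 -0.0045]
0.06 973 [-0.0053 -0.0042]
0.08 1115 [-0.0051 -0.0039]
0.1 822 [-0.0045 -0.003 ]
0.12 297 [0.0008 0.0023]
```

View pics/v5.png

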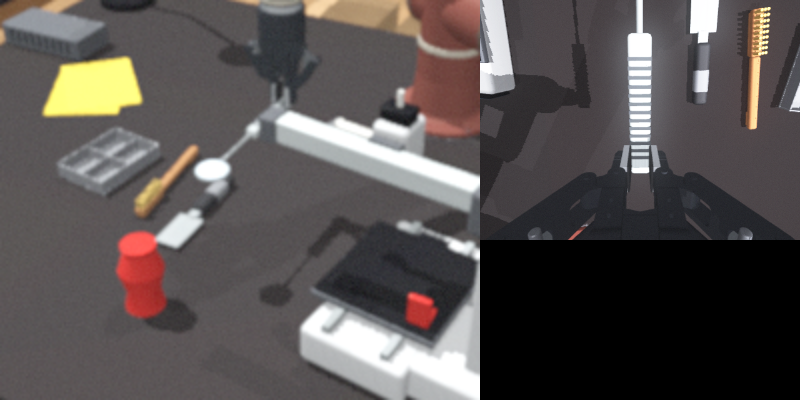

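Wrist and scene views: the mirror is held level (wrist columns about 640 in the montage) with the head free. The handwheel can't tilt the tool, so I'll pivot the mirror in the fingers by pressing the handle's underside on the edge of the heavy spool.

```bash
python3 -m handwheel '[{"tx":-20,"ty":0,"tz":0,"roll":0},{"tx":-25,"ty":0,"tz":0,"roll":-0.05},{"tx":-10,"ty":0,"tz":0,"roll":-0.1},{"tx":0,"ty":0,"tz":0,"roll":-0.118},{"tx":0,"ty":0,"tz":0,"roll":-0.118},{"tx":0,"ty":0,"tz":0,"roll":-0.118},{"tx":0,"ty":0,"tz":0,"roll":-0.118},{"tx":0,"ty":0,"tz":0,"roll":-0.118},{"tx":0,"ty":0,"tz":0,"roll":-0.118},{"tx":0,"ty":0,"tz":0,"roll":-0.118},{"tx":0,"ty":0,"tz":0,"roll":-0.118},{"tx":0,"ty":0,"tz":0,"roll":-0.118}]'
python3 -m handwheel '[{"tx":0,"ty":0,"tz":0,"roll":-0.118},{"tx":0,"ty":0,"tz":0,"roll":-0.118},{"tx":0,"ty":0,"tz":0,"roll":-0.118},{"tx":0,"ty":0,"tz":0,"roll":-0.118},{"tx":0,"ty":0,"tz":0,"roll":-0.118},{"tx":0,"ty":0,"tz":0,"roll":-0.087},{"tx":20,"ty":6,"tz":0,"roll":0},{"tx":36,"ty":11,"tz":0,"roll":0},{"tx":36,"ty":11,"tz":0,"roll":0},{"tx":36,"ty":11,"tz":0,"roll":0},{"tx":36,"ty":11,"tz":0,"roll":0},{"tx":36,"ty":11,"tz":0,"roll":0}]'
python3 -m handwheel '[{"tx":36,"ty":11,"tz":0,"roll":0},{"tx":36,"ty":11,"tz":0,"roll":0},{"tx":36,"ty":11,"tz":0,"roll":0},{"tx":36,"ty":11,"tz":0,"roll":0},{"tx":27,"ty":7,"tz":0,"roll":0},{"tx":10,"ty":3,"tz":0,"roll":0},{"tx":0,"ty":0,"tz":0,"roll":0},{"tx":0,"ty":0,"tz":0,"roll":0},{"tx":0,"ty":0,"tz":0,"roll":0}]'
cat >> wl.py <<'E'
def tilt(w,T):
    Ti=np.linalg.inv(T); q=w.reshape(-1,3)@Ti[:3,:3].T+Ti[:3,3]
    m=(abs(q[:,1])<.006)&(q[:,0]>.015)&(q[:,0]<.09)&(q[:,2]<.02)&(q[:,2]>-.07)
    p=np.polyfit(q[m,0],q[m,2],1); r=q[m,2]-np.polyval(p,q[m,0]); k=abs(r)<.004
    p=np.polyfit(q[m,0][k],q[m,2][k],1); print('tilt deg (head up +)',np.degrees(np.arctan(-p[0])).round(2),'top z at tcp',p[1].round(4),m.sum(),k.sum())
    return q
E
python3 - <<'E'
from wl import *
im,w,T=look('pics/w4.png'); q=tilt(w,T); W=w.reshape(-1,3)
m=(W[:,2]>.045)&(W[:,2]<.09)&(np.hypot(W[:,0]-.335,W[:,1]-.415)<.14)
print(m.sum(),np.median(W[m,2]),np.percentile(W[m],[1,99],axis=0))
# spool rim in tool frame
Q=q[m]
for y in np.arange(-.06,.061,.02):
    k=abs(Q[:,1]-y)<.004
    if k.sum(): print('y',y.round(3),'first x',np.percentile(Q[k,0],1).round(4),k.sum())
E
```

```text
t: 5.68
tool_pos: [0.3737, -0.1544, 0.1978]
tool_rot: [-2.625, -1.723, 0.001]
contact_force: [-0.9, -0.2, -0.8]
opening: 0.0157
grip_force: 58.8
t: 6.68
tool_pos: [0.3806, 0.056, 0.1981]
tool_rot: [-1.913, -2.492, 0.0]
contact_force: [1.8, -0.3, -1.5]
opening: 0.0156
grip_force: 58.9
t: 7.43
tool_pos: [0.3864, 0.2421, 0.1983]
tool_rot: [1.914, 2.492, -0.002]
contact_force: [-0.1, -0.7, -0.5]
opening: 0.0159
grip_force: 58.8
7.4333 [0.3864 0.2421 0.1983] yaw 104.95 q [ 0.4  -0.35  2.03 -0.    1.46  0.14] F [-0.1 -0.7 -0.5] op 0.015917632937688962 58.847973346710205
tilt deg (head up +) -0.7 top z at tcp -0.005 3502 3502
14550 0.06307783764024072 [[0.25296835 0.3194662  0.06129115]
 [0.4299314  0.41681418 0.06486647]]
y -0.06 first x 0.0975 731
y -0.04 first x 0.0878 835
y -0.02 first x 0.0834 727
y 0.0 first x 0.1232 53
y 0.02 first x 0.0861 846
y 0.04 first x 0.0932 795
y 0.06 first x 0.1054 655
```

View pics/w4.png

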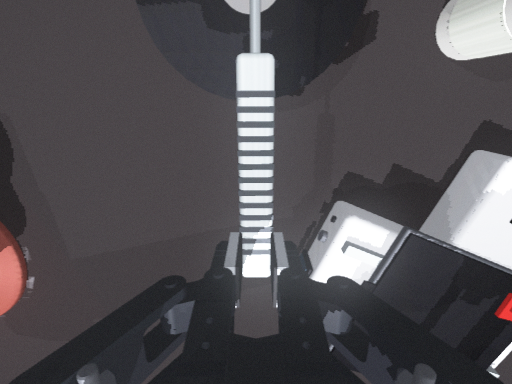

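The wrist view shows the handle level on column 256 with the spool rim crossing under it at about row 90. The rim is about 83 mm ahead of the TCP at a height of 63 mm. Now I'll press down with a light grip.

```bash
python3 -m handwheel '[{"tx":0,"ty":0,"tz":30,"roll":0},{"tx":0,"ty":0,"tz":35,"roll":0},{"tx":0,"ty":0,"tz":30,"roll":0},{"tx":0,"ty":0,"tz":15,"roll":0},{"tx":0,"ty":0,"tz":4,"roll":0},{"tx":0,"ty":0,"tz":0,"roll":0},{"tx":0,"ty":0,"tz":0,"roll":0}]' - 30
python3 -m handwheel '[{"tx":0,"ty":0,"tz":4,"roll":0},{"tx":0,"ty":0,"tz":4,"roll":0},{"tx":0,"ty":0,"tz":4,"roll":0},{"tx":0,"ty":0,"tz":4,"roll":0},{"tx":0,"ty":0,"tz":0,"roll":0}]' - 20
python3 - <<'E'
from wl import *
im,w,T=look('pics/w5.png'); q=tilt(w,T)
E
```

```text
t: 8.07
tool_pos: [0.3874, 0.2429, 0.086]
tool_rot: [1.913, 2.491, 0.002]
contact_force: [-0.8, 0.2, -0.2]
opening: 0.0157
grip_force: 58.8
t: 8.48
tool_pos: [0.3871, 0.2433, 0.0692]
tool_rot: [1.912, 2.492, 0.002]
contact_force: [0.8, -1.4, 3.8]
opening: 0.0158
grip_force: 59.5
8.4833 [0.3871 0.2433 0.0692] yaw 105.0 q [ 0.4  -0.2   2.14 -0.    1.2   0.14] F [ 0.8 -1.4  3.8] op 0.01579818152090789 59.45455491542816
tilt deg (head up +) 2.13 top z at tcp -0.0049 3578 3578
```

```bash
python3 -m handwheel '[{"tx":0,"ty":0,"tz":4,"roll":0},{"tx":0,"ty":0,"tz":4,"roll":0},{"tx":0,"ty":0,"tz":4,"roll":0},{"tx":0,"ty":0,"tz":4,"roll":0},{"tx":0,"ty":0,"tz":0,"roll":0}]' 10 20
python3 - <<'E'
from wl import *
im,w,T=look('pics/w5.png'); q=tilt(w,T)
E
```

```text
t: 8.95
tool_pos: [0.3864, 0.2435, 0.0528]
tool_rot: [-1.912, -2.492, -0.001]
contact_force: [-0.8, -0.9, 3.1]
opening: 0.0158
grip_force: 58.7
8.95 [0.3864 0.2435 0.0528] yaw 105.0 q [ 0.4  -0.17  2.14  0.    1.17  0.14] F [-0.8 -0.9  3.1] op 0.015827302133006226 58.654539585113525
tilt deg (head up +) 14.23 top z at tcp -0.0043 4068 4068
```

```bash
python3 -m handwheel '[{"tx":0,"ty":0,"tz":4,"roll":0},{"tx":0,"ty":0,"tz":4,"roll":0},{"tx":0,"ty":0,"tz":4,"roll":0},{"tx":0,"ty":0,"tz":4,"roll":0},{"tx":0,"ty":0,"tz":4,"roll":0},{"tx":0,"ty":0,"tz":2,"roll":0},{"tx":0,"ty":0,"tz":0,"roll":0}]'
python3 - <<'E'
from wl import *
im,w,T=look('pics/w5.png'); q=tilt(w,T)
E
```

```text
t: 9.58
tool_pos: [0.3862, 0.243, 0.0301]
tool_rot: [-1.912, -2.492, 0.001]
contact_force: [2.1, -2.7, 4.0]
opening: 0.0157
grip_force: 52.5
9.5833 [0.3862 0.243  0.0301] yaw 105.0 q [ 0.4  -0.14  2.15 -0.    1.12  0.14] F [ 2.1 -2.7  4. ] op 0.0156599494537989 52.490277886390686
tilt deg (head up +) 30.41 top z at tcp -0.002 5149 5149
```

```bash
python3 -m handwheel '[{"tx":0,"ty":0,"tz":0,"roll":0},{"tx":0,"ty":0,"tz":0,"roll":0},{"tx":0,"ty":0,"tz":0,"roll":0},{"tx":0,"ty":0,"tz":-10,"roll":0},{"tx":0,"ty":0,"tz":-25,"roll":0},{"tx":0,"ty":0,"tz":-35,"roll":0},{"tx":0,"ty":0,"tz":-35,"roll":0},{"tx":0,"ty":0,"tz":-20,"roll":0},{"tx":0,"ty":0,"tz":-5,"roll":0},{"tx":0,"ty":0,"tz":0,"roll":0},{"tx":0,"ty":0,"tz":0,"roll":0},{"tx":0,"ty":0,"tz":0,"roll":0}]' 5 90
python3 - <<'E'
from wl import *
im,w,T=look('pics/w6.png'); q=tilt(w,T)
E
```

```text
t: 10.63
tool_pos: [0.3848, 0.2426, 0.1581]
tool_rot: [-1.91, -2.491, 0.006]
contact_force: [-0.6, -0.0, -1.3]
opening: 0.0143
grip_force: 88.8
10.6333 [0.3848 0.2426 0.1581] yaw 105.02 q [ 0.4  -0.31  2.07  0.    1.39  0.14] F [-0.6 -0.  -1.3] op 0.014250697505285508 88.7895973585546
tilt deg (head up +) 24.5 top z at tcp -0.0023 4605 4605
```

The tilt relaxed to 24.5° on lifting. I'll press once more with the firm grip, a little deeper.

```bash
python3 -m handwheel '[{"tx":0,"ty":0,"tz":25,"roll":0},{"tx":0,"ty":0,"tz":35,"roll":0},{"tx":0,"ty":0,"tz":28,"roll":0},{"tx":0,"ty":0,"tz":15,"roll":0},{"tx":0,"ty":0,"tz":8,"roll":0},{"tx":0,"ty":0,"tz":5,"roll":0},{"tx":0,"ty":0,"tz":5,"roll":0},{"tx":0,"ty":0,"tz":4,"roll":0},{"tx":0,"ty":0,"tz":4,"roll":0},{"tx":0,"ty":0,"tz":4,"roll":0},{"tx":0,"ty":0,"tz":0,"roll":0},{"tx":0,"ty":0,"tz":0,"roll":0}]'
python3 - <<'E'
from wl import *
im,w,T=look('pics/w6.png'); q=tilt(w,T)
E
python3 -m handwheel '[{"tx":0,"ty":0,"tz":-5,"roll":0},{"tx":0,"ty":0,"tz":-15,"roll":0},{"tx":0,"ty":0,"tz":-25,"roll":0},{"tx":0,"ty":0,"tz":-35,"roll":0},{"tx":0,"ty":0,"tz":-35,"roll":0},{"tx":0,"ty":0,"tz":-35,"roll":0},{"tx":0,"ty":0,"tz":-20,"roll":0},{"tx":0,"ty":0,"tz":-5,"roll":0},{"tx":0,"ty":0,"tz":0,"roll":0},{"tx":0,"ty":0,"tz":0,"roll":0}]'
python3 - <<'E'
from wl import *
im,w,T=look('pics/w6.png'); q=tilt(w,T)
E
```

```text
t: 11.68
tool_pos: [0.3877, 0.2435, 0.029]
tool_rot: [1.912, 2.491, 0.003]
contact_force: [0.5, -0.9, 4.5]
opening: 0.0141
grip_force: 88.2
11.6833 [0.3877 0.2435 0.029 ] yaw 105.0 q [ 0.4  -0.13  2.15 -0.    1.12  0.14] F [ 0.5 -0.9  4.5] op 0.01411673557445306 88.16841006817413
tilt deg (head up +) 31.22 top z at tcp -0.0018 5210 5210
t: 12.57
tool_pos: [0.3854, 0.2428, 0.2009]
tool_rot: [-1.911, -2.492, 0.004]
contact_force: [-0.1, -0.3, -2.4]
opening: 0.0141
grip_force: 88.9
12.5667 [0.3854 0.2428 0.2009] yaw 105.02 q [ 0.4  -0.35  2.02 -0.    1.47  0.14] F [-0.1 -0.3 -2.4] op 0.014072002667684371 88.88445359654725
tilt deg (head up +) 24.51 top z at tcp -0.0023 4594 4594
```

```bash
python3 -m handwheel '[{"tx":0,"ty":0,"tz":30,"roll":0},{"tx":0,"ty":0,"tz":40,"roll":0},{"tx":0,"ty":0,"tz":40,"roll":0},{"tx":0,"ty":0,"tz":30,"roll":0},{"tx":0,"ty":0,"tz":12,"roll":0},{"tx":0,"ty":0,"tz":6,"roll":0},{"tx":0,"ty":0,"tz":6,"roll":0},{"tx":0,"ty":0,"tz":5,"roll":0},{"tx":0,"ty":0,"tz":5,"roll":0},{"tx":0,"ty":0,"tz":4,"roll":0},{"tx":0,"ty":0,"tz":0,"roll":0},{"tx":0,"ty":0,"tz":0,"roll":0}]'
python3 - <<'E'
from wl import *
im,w,T=look('pics/w6.png'); q=tilt(w,T)
E
python3 -m handwheel '[{"tx":0,"ty":0,"tz":-5,"roll":0},{"tx":0,"ty":0,"tz":-15,"roll":0},{"tx":0,"ty":0,"tz":-25,"roll":0},{"tx":0,"ty":0,"tz":-35,"roll":0},{"tx":0,"ty":0,"tz":-35,"roll":0},{"tx":0,"ty":0,"tz":-35,"roll":0},{"tx":0,"ty":0,"tz":-20,"roll":0},{"tx":0,"ty":0,"tz":-5,"roll":0},{"tx":0,"ty":0,"tz":0,"roll":0},{"tx":0,"ty":0,"tz":0,"roll":0}]'
python3 - <<'E'
from wl import *
im,w,T=look('pics/w6.png'); q=tilt(w,T)
E
```

```text
t: 13.62
tool_pos: [0.3878, 0.2435, 0.0261]
tool_rot: [1.911, 2.491, 0.004]
contact_force: [1.5, -2.2, 4.9]
opening: 0.0142
grip_force: 88.1
13.6167 [0.3878 0.2435 0.0261] yaw 105.01 q [ 0.4  -0.13  2.15 -0.    1.11  0.14] F [ 1.5 -2.2  4.9] op 0.014198407821146748 88.09619347332045
tilt deg (head up +) 32.88 top z at tcp -0.0016 5409 5409
t: 14.5
tool_pos: [0.3855, 0.2429, 0.198]
tool_rot: [-1.911, -2.492, 0.003]
contact_force: [-0.5, 0.0, -0.6]
opening: 0.0141
grip_force: 89.2
14.5 [0.3855 0.2429 0.198 ] yaw 105.02 q [ 0.4  -0.35  2.03  0.    1.46  0.14] F [-0.5  0.  -0.6] op 0.014120833391963425 89.17214308865368
tilt deg (head up +) 24.48 top z at tcp -0.0023 4602 4602
```

Run:
```python
from h import *
im,d=optics.get_image('scene'); t,_=optics.get_image('top')
E=np.linalg.inv(np.array(P['scene']['extrinsics'])); 
def px(n,p):
    h=proj(n)@np.append(p,1); return h[:2]/h[2]
a=px('scene',[.385,.243,.3]); b=px('top',[.385,.243,.3]); print(a,b)
f=lambda im,c:cv2.resize(im[max(0,int(c[1])-50):int(c[1])+50,max(0,int(c[0])-50):int(c[0])+50],(400,400),interpolation=cv2.INTER_CUBIC)
cv2.imwrite('pics/v9.png',np.hstack([f(im,a),f(t,b)])[:,:,::-1])
w=px('scene',[.385-.0207,.243+.0773,.198+.1416]); print('wristcam at scene px',w, 'in crop',(w-a+50)*4, 'top',(px('top',[.364,.320,.3396])-b+50)*4)
```

```text
[360.21854535 164.62604714] [172.83530335 232.25151881]
wristcam at scene px [391.01304899 154.99745189] in crop [323.17801456 161.485619  ] top [ 85.41303828 219.34787543]
```

View pics/v9.png

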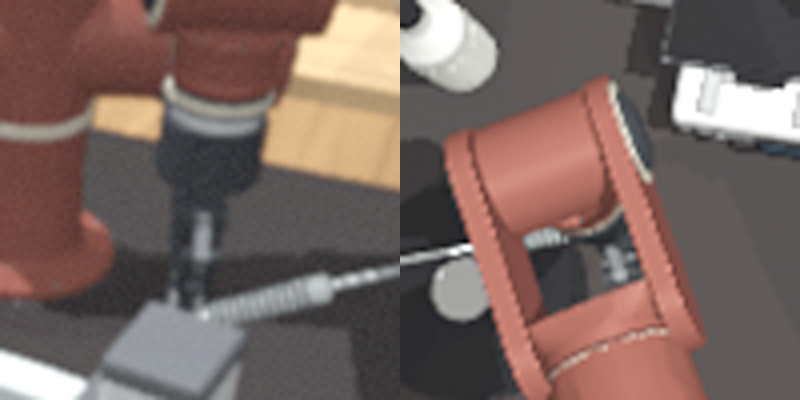

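No camera body shows on the gripper at (323,161) in the scene crop, so nothing there can hit the toolhead camera. The mirror is tilted head up and the wrist drum sits high. I'll swing out in front of the printer and turn to the final heading.

```bash
python3 -m handwheel '[{"tx":-15,"ty":-4,"tz":0,"roll":0},{"tx":-30,"ty":-8,"tz":0,"roll":0},{"tx":-36,"ty":-9,"tz":0,"roll":0},{"tx":-36,"ty":-9,"tz":0,"roll":0},{"tx":-36,"ty":-9,"tz":0,"roll":0},{"tx":-36,"ty":-9,"tz":0,"roll":0},{"tx":-36,"ty":-9,"tz":0,"roll":0},{"tx":-36,"ty":-9,"tz":0,"roll":0},{"tx":-36,"ty":-9,"tz":0,"roll":0},{"tx":-36,"ty":-9,"tz":0,"roll":0},{"tx":-30,"ty":-8,"tz":0,"roll":0},{"tx":-15,"ty":-4,"tz":0,"roll":0}]'
python3 -m handwheel '[{"tx":0,"ty":0,"tz":0,"roll":0.06},{"tx":0,"ty":0,"tz":0,"roll":0.1},{"tx":0,"ty":0,"tz":10,"roll":0.1},{"tx":0,"ty":0,"tz":20,"roll":0.1},{"tx":0,"ty":0,"tz":25,"roll":0.1},{"tx":0,"ty":0,"tz":20,"roll":0.1},{"tx":0,"ty":0,"tz":8,"roll":0.04},{"tx":0,"ty":0,"tz":0,"roll":0},{"tx":0,"ty":0,"tz":0,"roll":0},{"tx":0,"ty":0,"tz":0,"roll":0}]'
python3 - <<'E'
from wl import *
im,w,T=look('pics/w7.png'); q=tilt(w,T)
m=(abs(q[:,1])<.007)&(q[:,0]>.07)&(q[:,0]<.2)&(q[:,2]<.03)
for x in np.arange(.08,.13,.004):
    k=m&(abs(q[:,0]-x)<.002)
    if k.sum(): print(x.round(3),k.sum(),np.median(q[k,2]).round(4))
print('y of handle',np.median(q[(q[:,2]<-.01)&(q[:,0]>.04)&(q[:,0]<.08)&(abs(q[:,1])<.03),1]))
d=np.array([.6244,.113,.1155])-0; th=np.arctan2(T[1,0],T[0,0]); tgt=np.array([.6244-.1936*np.cos(th),.113-.1936*np.sin(th),.1155])
print('target',tgt,'shift mm',(T[:3,:3].T@(tgt-T[:3,3])*1000).round(1))
E
```

```text
t: 15.65
tool_pos: [0.3905, -0.1495, 0.1981]
tool_rot: [-1.915, -2.487, 0.002]
contact_force: [-0.4, 0.9, -1.3]
opening: 0.0141
grip_force: 89.2
t: 16.48
tool_pos: [0.3918, -0.1469, 0.117]
tool_rot: [2.562, 1.817, 0.0]
contact_force: [0.4, -0.4, -0.7]
opening: 0.0139
grip_force: 89.2
16.4833 [ 0.3918 -0.1469  0.117 ] yaw 70.69 q [-0.54 -0.38  2.19  0.    1.33 -0.2 ] F [ 0.4 -0.4 -0.7] op 0.013866984462971509 89.22919490374625
tilt deg (head up +) 24.53 top z at tcp -0.0025 4624 4624
0.08 468 -0.0391
0.084 486 -0.041
0.088 546 -0.0424
0.092 597 -0.0442
0.096 665 -0.0461
0.1 644 -0.0472
0.104 425 -0.0445
0.108 289 -0.0459
0.112 21 -0.0459
y of handle -0.0017114193625838992
target [ 0.56037717 -0.06970752  0.1155    ] shift mm [128.6 133.6   1.5]
```

```bash
python3 -m handwheel '[{"tx":0,"ty":10,"tz":4,"roll":0},{"tx":5,"ty":20,"tz":0,"roll":0},{"tx":10,"ty":22,"tz":0,"roll":0},{"tx":15,"ty":22,"tz":0,"roll":0},{"tx":18,"ty":20,"tz":0,"roll":0},{"tx":18,"ty":16,"tz":0,"roll":0},{"tx":12,"ty":10,"tz":0,"roll":0},{"tx":6,"ty":6,"tz":0,"roll":0},{"tx":0,"ty":0,"tz":0,"roll":0},{"tx":0,"ty":0,"tz":0,"roll":0}]'
python3 - <<'E'
from wl import *
im,w,T=look('pics/w8.png'); q=tilt(w,T)
K=np.array(P['wrist']['mtx'])
def px(p):
    C=np.linalg.inv(T@np.array(P['wrist']['tool_from_camera'])); c=C[:3,:3]@np.array(p)+C[:3,3]; c=K@c; return c[:2]/c[2] if c[2]>0 else None
psi=-.14; c,s=np.cos(psi),np.sin(psi); N=np.array([.6244,.113,.249])
tp=lambda x,y,z:N+np.array([c*x-s*y,s*x+c*y,z])
for n,p in [('lens',(-.02,-.1,.02)),('camtop',(-.025,-.11,.045)),('shroudFR',(-.025,-.025,.03)),('glass',None)]:
    P3=tp(*p) if p else T[:3,3]+T[:3,:3]@np.array([.198,0,-.083]); print(n,P3.round(4),px(P3))
W=w.reshape(-1,3); m=W[:,2]>.225
print(m.sum(), np.percentile(W[m],[1,50,99],axis=0).round(4) if m.sum() else '')
E
```

```text
t: 17.37
tool_pos: [0.5384, -0.1095, 0.1132]
tool_rot: [2.562, 1.817, -0.0]
contact_force: [-0.5, -0.4, -1.7]
opening: 0.0143
grip_force: 89.2
17.3667 [ 0.5384 -0.1095  0.1132] yaw 70.68 q [-0.34 -0.02  1.89 -0.    1.27  0.  ] F [-0.5 -0.4 -1.7] op 0.014270434177572 89.2275023739785
tilt deg (head up +) 24.52 top z at tcp -0.0025 4616 4616
lens [0.5906 0.0168 0.269 ] None
camtop [0.5843 0.0076 0.294 ] None
shroudFR [0.5962 0.0917 0.279 ] None
glass [0.6039 0.0774 0.1962] [  272.06993232 -1659.7917405 ]
0
```

View pics/w8.png

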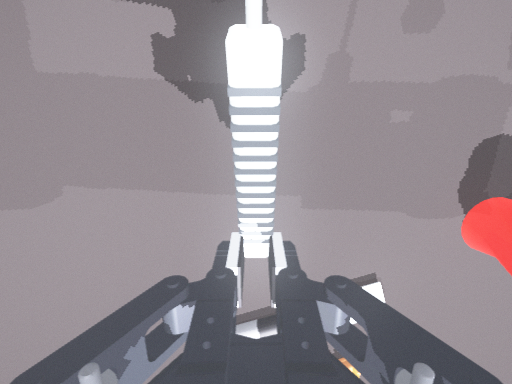

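The wrist view shows the handle centred (column 256) with clear bench around it. I'll do the last 40 mm along the handle.

```bash
python3 -m handwheel '[{"tx":6,"ty":2,"tz":0,"roll":0},{"tx":10,"ty":3,"tz":0,"roll":0},{"tx":12,"ty":2,"tz":0,"roll":0},{"tx":8,"ty":0,"tz":0,"roll":0},{"tx":4,"ty":0,"tz":0,"roll":0},{"tx":0,"ty":0,"tz":0,"roll":0},{"tx":0,"ty":0,"tz":0,"roll":0}]'
python3 - <<'E'
from wl import *
im,w,T=look('pics/w9.png'); q=tilt(w,T)
G=T[:3,3]+T[:3,:3]@np.array([.198,0,-.083]); print('glass model',G.round(4))
for n in ['top','scene']:
    im,d=optics.get_image(n); cv2.imwrite(f'pics/{n}9.png',im[:,:,::-1]); W=cloud(n,d).reshape(-1,3)
    m=(np.linalg.norm(W-G,axis=1)<.04); g=im.reshape(-1,3)[m].mean(1)
    print(n,m.sum(), np.median(W[m],0).round(4) if m.sum() else '')
    # points along mirror
    q=(W-T[:3,3])@T[:3,:3]; k=(abs(q[:,1])<.03)&(q[:,0]>.0)&(q[:,0]<.24)&(abs(q[:,2]+.0025+np.tan(np.radians(24.5))*q[:,0]-.005)<.02)
    for a in np.arange(.02,.24,.02):
        kk=k&(abs(q[:,0]-a)<.01)
        if kk.sum(): print('  ',a.round(2),kk.sum(),np.median(q[kk],0).round(4))
    h=proj(n)@np.append(G,1); print('  px',h[:2]/h[2])
    # toolhead again: pipe, black, cam arm (moved?)
E
```

```text
t: 18.0
tool_pos: [0.5582, -0.0734, 0.1127]
tool_rot: [-2.563, -1.817, 0.001]
contact_force: [0.1, -0.1, -0.0]
opening: 0.0139
grip_force: 89.2
18.0 [ 0.5582 -0.0734  0.1127] yaw 70.69 q [-0.26  0.01  1.86 -0.    1.27  0.07] F [ 0.1 -0.1 -0. ] op 0.013944481238911514 89.22276771627367
tilt deg (head up +) 24.48 top z at tcp -0.0025 4631 4631
glass model [0.6237 0.1134 0.1956]
top 77 [0.6137 0.1155 0.1963]
   0.02 5 [ 0.0223 -0.0065 -0.0085]
   0.04 26 [ 0.0415 -0.0027 -0.0221]
   0.06 9 [ 0.0529 -0.0008 -0.0284]
   0.08 13 [ 0.0855 -0.0008 -0.043 ]
   0.1 26 [ 0.0979 -0.0001 -0.0473]
   0.12 8 [ 0.1201 -0.     -0.0552]
   0.14 8 [ 0.1401  0.     -0.0639]
   0.16 9 [ 0.1604  0.0015 -0.0689]
   0.18 24 [ 0.1839 -0.0031 -0.0783]
   0.2 38 [ 0.1998 -0.0145 -0.0875]
   0.22 11 [ 0.214  -0.013  -0.0918]
  px [219.85775552 168.82028144]
scene 127 [0.6263 0.1147 0.2005]
   0.02 38 [ 0.0197  0.007  -0.0125]
   0.04 31 [ 0.0416  0.0069 -0.0219]
   0.06 32 [ 0.0583  0.0068 -0.0317]
   0.08 35 [ 0.0796  0.0066 -0.0403]
   0.1 34 [ 0.0983  0.005  -0.047 ]
   0.12 8 [ 0.116  -0.0004 -0.0522]
   0.14 11 [ 0.1396  0.0004 -0.0618]
   0.16 8 [ 0.1593  0.0002 -0.0693]
   0.18 30 [ 0.1839  0.0024 -0.0811]
   0.2 59 [ 0.2008  0.0051 -0.088 ]
   0.22 34 [ 0.2161  0.0056 -0.0937]
  px [287.41254244 226.4038273 ]
```

Both fixed cameras agree with the glass pose model: the glass is about 49 mm below the tip and centred. I'll lower it 4 mm to better suit the 24.5° tilt, then hold.

```bash
R='{"tx":0,"ty":0,"tz":0,"roll":0}'; python3 -m handwheel '[{"tx":0,"ty":0,"tz":2,"roll":0},{"tx":0,"ty":0,"tz":2,"roll":0},{"tx":0,"ty":0,"tz":0,"roll":0},{"tx":0,"ty":0,"tz":0,"roll":0},{"tx":0,"ty":0,"tz":0,"roll":0},{"tx":0,"ty":0,"tz":0,"roll":0},{"tx":0,"ty":0,"tz":0,"roll":0},{"tx":0,"ty":0,"tz":0,"roll":0},{"tx":0,"ty":0,"tz":0,"roll":0},{"tx":0,"ty":0,"tz":0,"roll":0},{"tx":0,"ty":0,"tz":0,"roll":0},{"tx":0,"ty":0,"tz":0,"roll":0}]'
for i in 1 2; do python3 -m handwheel '[{"tx":0,"ty":0,"tz":0,"roll":0},{"tx":0,"ty":0,"tz":0,"roll":0},{"tx":0,"ty":0,"tz":0,"roll":0},{"tx":0,"ty":0,"tz":0,"roll":0},{"tx":0,"ty":0,"tz":0,"roll":0},{"tx":0,"ty":0,"tz":0,"roll":0},{"tx":0,"ty":0,"tz":0,"roll":0},{"tx":0,"ty":0,"tz":0,"roll":0},{"tx":0,"ty":0,"tz":0,"roll":0},{"tx":0,"ty":0,"tz":0,"roll":0},{"tx":0,"ty":0,"tz":0,"roll":0},{"tx":0,"ty":0,"tz":0,"roll":0}]'; done
python3 - <<'E'
from wl import *
im,w,T=look('pics/w10.png'); q=tilt(w,T)
E
python3 -c "
from station import ctrl
print(ctrl.finish_job())"
```

```text
t: 19.15
tool_pos: [0.5582, -0.0739, 0.1088]
tool_rot: [2.563, 1.816, 0.0]
contact_force: [-0.2, 0.2, -1.3]
opening: 0.0137
grip_force: 89.2
t: 20.15
tool_pos: [0.5582, -0.0739, 0.1088]
tool_rot: [-2.563, -1.816, -0.0]
contact_force: [-0.2, 0.5, -1.8]
opening: 0.014
grip_force: 89.2
t: 21.15
tool_pos: [0.5582, -0.0739, 0.1088]
tool_rot: [-2.563, -1.816, 0.0]
contact_force: [1.1, -0.6, -1.3]
opening: 0.0142
grip_force: 89.2
21.15 [ 0.5582 -0.0739  0.1088] yaw 70.63 q [-0.26  0.01  1.86  0.    1.26  0.07] F [ 1.1 -0.6 -1.3] op 0.014194694281722214 89.21855262480676
tilt deg (head up +) 24.47 top z at tcp -0.0025 4626 4626
the job is handed in; nothing more can be done
None
```

I handed the job in at 21 s with the mirror held still under the nozzle, by my measurements about 53 mm below the tip and centred to a few millimetres; the hand-in returned no verdict. It is tilted 24.5°, about 2–3° short of ideal and within the 9° tolerance, because I had to pivot it against the spool's edge, and I didn't re-measure the spool afterwards.

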